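# Press a moisture tin's lid shut with the twin-button lid press

## Task

Push the lid press's sample tray fully home with the fingers, so that the tin stands under the pressure foot. Then press both green release buttons down together, one fingertip on each, keep both held down until the foot has come to rest on the tin's lid, and let go of them. Leave the tin in its nest on the tray and do not pick up or disturb anything else on the bench.

Things in the scene. Friction and masses are not known exactly. Their poses are not given: they have to be found in the camera images.
- press: Bench lid press, white casting, fixed, 150 wide x 184 mm high. Origin on the worktop under the ram's axis; x points from its front (towards the robot) to its back column, z up. Base plate x -90 to 90, y +-75 mm, top 18 mm high; tray guides on it (y +-49 to 59 mm) reach 27 mm. The head overhangs it: x -36 to 94 mm, y +-52 mm, 98 to 171 mm high.
- press_tray (a joint): Steel sample tray that slides along the press's x axis: 0 = drawn fully out towards the robot (start), 0.055 m = fully home against its stop. Stiff slide, about 1.5 N of friction; it stays where it is left.
- tray_front (a point): Middle of the tray's upright front plate, on its front face (black pad). The plate is 80 mm wide across the press, 8 mm thick and stands from 20 to 54 mm above the worktop; this point is 37 mm up. With the tray home it lies 93 mm in front of the ram's axis. Push it along the press's +x.
- tin: Round white lidded moisture tin, 62 mm diameter, 34 mm high, loose, standing in a 6 mm high black ring on the tray. Origin at the centre of its underside (26 mm above the worktop). It rides with the tray; with the tray home it is centred under the foot.
- press_foot: Weighted ram (0.5 kg) with a round dark steel foot, 44 mm diameter. Origin at the centre of the foot's underside: 87 mm above the worktop when up (start), about 60 mm on the tin's lid. A ratchet holds it; only while both buttons are down does it sink, damped, at about 10 mm/s (lands in about 3 s); if either comes up it stops within 4 mm. A black knob on the head's right side rides with it.
- button_left (a joint): Green round release button on top of the head, on the press's +y side, 26 mm diameter, spring-loaded: 0 = up, 0.006 m = fully down against a stop (3 to 6 N); its pawl lets go between 0.002 and 0.004 m, so press it to the stop. Springs up when let go.
- button_right (a joint): The same, on the press's -y side. Both must be down at once.
- button_left_top (a point): Centre of the left button's top face, 184 mm above the worktop when up. The buttons' centres are 60 mm apart, 30 mm either side of the ram's axis along the press's y axis; the head's top between and around them is flat, 171 mm above the worktop.
- button_right_top (a point): Centre of the right button's top face.
- tin_large: Bystander: white lidded tin, 68 mm diameter, 38 mm high, loose on the worktop.
- tin_small: Bystander: white lidded tin, 54 mm diameter, 30 mm high, loose on the worktop.
- timer: Bystander: small white bench timer, 64x64x17 mm, lying on the worktop.
- weight: Bystander: brass 200 g knob weight, 30 mm diameter, 42 mm high, loose on the worktop.

How it is judged (in metres and radians):
On the way, in this order (a step that is already met when the one before it is completed fails the run):
1. the tray is pushed fully home (within 2 mm), the foot still up (value of joint press_tray above 0.053 m and z of press_foot in the frame of press above 0.085 m), for 0.2 s.
2. both buttons are held down together (each at least 4 mm) for a second (value of joint each of button_left, button_right above 0.004 m), for 1 s.
3. the foot bears on the tin's lid while both buttons are still down (all of step 2 and contact force between press_foot and tin above 2.5 N), for 0.1 s.
At the end, for the whole second after the job is handed in: The tray is home (within 3 mm), the tin stands upright in its nest centred under the foot (within 6 mm), the foot bears on its lid with more than 2.5 N, and both buttons have come up again (within 2 mm) (value of joint press_tray above 0.052 m and contact force between press_foot and tin above 2.5 N and horizontal distance between tin and press_foot below 0.006 m and angle between tin's own z axis and vertical below 0.06 rad and value of joint each of button_left, button_right below 0.002 m and linear speed of tin below 0.01 m/s); the robot touches nothing.
It fails at once if the tin is lifted off the tray (more than 8 mm) (z of tin in the frame of press above 0.034 m).
It fails at once if a bystander is moved more than 15 mm (distance of any of tin_large, tin_small, weight, timer from where it was at the start of the episode above 0.015 m).
It also fails if it takes over 61 s, if anything falls off the work surface, if the arm or the gripper's body presses on something with over 40 N, if the wrist force passes 120 N, or if a joint passes its speed limit or range.

## Robot

A 6-joint arm with a two-finger parallel gripper is mounted at the origin on a cart in front of the work surface, level with it; the furniture and walls round the work are solid. World frame = base frame: x ahead of the robot, y to its left, z up, the work surface at z = 0. Lengths are in m, angles in degrees, forces in N, time in s.
With the tool pointing down it reaches from about 0.375 to 0.9 m from the base axis. Payload 3.1 kg.
Tool frame: the origin (TCP) lies at the very end of the fingers, on their centre line; the grasp point (between the pads) lies 19 mm behind it (bot.tcp_to_grasp is the distance from the TCP to the grasp point, in m); z points along the fingers, y is the direction in which the jaws open and shut (so a half turn about z gives the same grasp; the last joint's range is limited). The gripper opens to 87 mm and grips with 3 to 60 N. Pads are 19 mm wide; open, the fingers measure 117 mm over their backs; the gripper's body (75 mm by 190 mm) begins 51 mm behind the grasp point.
Start: joints at [55.319, 30.224, 82.088, -0, 67.689, -10.227], TCP at [0.259, 0.569, 0.223] pointing down, gripper open.
Joint ranges: [-176.69, 176.69], [-43.24, 126.21], [12.49, 139.97], [-82, 262], [0, 151.66], [-163.58, 163.58]. Speed limits (degrees/s): [159.86, 159.86, 180, 180, 180, 180].

## Interface

Orientations are given as a 3x3 rotation matrix whose columns are the frame's x, y, z axes.
In Python, from rig import telemetry, eyes, order, bot gives the robot as it stands. The module is installed in compiled form; this text tells all that it offers.
- The arm moves only by the tool servo_tool, never from a script. Its argument "targets" is a list of rows, each a list of 2 entries, a list of its own where there are three numbers: the shift along the tool's x, y, z in m, then the turn, a rotation vector about the tool's x, y, z in rad. In form: [[[tx, ty, tz], [wx, wy, wz]], ...]. A call has 1 to 12 rows; each row is the pose to reach, as a shift and turn from the pose commanded when the call began, along the tool's axes at that moment; what a row does not reach only later rows make up. A row lasts 1/8 s, in which the tool goes at most 62.5 mm and 10.7 degrees, less where a joint would pass 70% of its speed; a pose out of reach is approached as far as the arm can. A call with a gripper value outside its range is refused whole. "gripper" is the finger opening in m, from 0 to 0.087, set as the call begins (left out, the last holds). The fingers move at their own pace and stop on an object; the grip force is fixed at half the most. Time passes only in rows, so rows that repeat a pose let the fingers close. It gives the time, the measured TCP pose, the force and the opening at its end, in the units of the state.
- telemetry.read_state(): the state, without advancing time (a new reading comes with each control period).
- eyes.capture(name): name is "scene" or "top" or "wrist"; returns a dict with "pixels" (480x640x3 uint8, blue, green, red), "intrinsics" (3x3 intrinsics, pixels), "extrinsics" (4x4, takes a point from camera to world coordinates); the wrist camera has in their place "T_tool_cam" (4x4, takes a point from camera to tool coordinates, whose origin is the TCP and whose axes are the flange's). Camera axes: x right, y down, z forward; pixel columns grow to the right and rows downward; lengths in m; the calibration is good to about 2 mm. The wrist camera is an equidistant fisheye: a pixel r from the principal point sees the ray r / f radians off the axis. A picture is of the moment at which its call begins: read the wrist's pose just before it. There is no depth.
- order.hand_in(): hands the job in, once; it reports no verdict.
The state is a dict: "time_s": time; "joint_positions": joint angles; "qvel": joint speeds; "tau": joint torques, N m; "position": TCP position; "tcp_rot": TCP orientation; "force": force on the tool from outside, world axes, zero at the start; "moment": the same for the moment, N m; "opening": opening from 0.0 (shut) to 1.0 (fully open).
Only numpy, scipy, OpenCV 4.12 (cv2) and the standard library are available. Lean on these libraries where they do the work, as an engineer would, in place of code of your own. Each camera call takes 0.05 s, during which the arm holds its last target. There are 200 camera calls.

## Working session

There is one attempt and no reset: what is moved stays moved. The work goes in short steps, Python scripts to look and compute and a tool call to move; the robot and the scene stay as the last step left them, time stands still between calls to the robot, and variables do not carry over. Pictures are saved under pics/ and viewed, about 8 in all and at most 12, crops included, and the job is handed in when it is done.

Besides the shell and the picture viewer there is one more tool, called after "Request:" by a JSON object that holds its "fn" and its "kwargs". servo_tool: Moves the arm, as the interface text tells. Its arguments: {"type":"object","properties":{"targets":{"type":"array","items":{"type":"array"}},"gripper":{"type":"number"}},"required":["targets"]}

```bash
mkdir -p pics
python3 - <<'E'
from rig import telemetry, eyes
import cv2, numpy as np
np.set_printoptions(precision=4,suppress=True)
for n in ("scene","top"):
    c=eyes.capture(n); cv2.imwrite(f"pics/{n}0.png",c["pixels"]); print(n,c["intrinsics"],c["extrinsics"])
    np.savez(f"{n}0.npz",**c)
s=telemetry.read_state(); print(s)
E
```

```text
scene [[513.229    0.     315.1425]
 [  0.     513.229  234.6625]
 [  0.       0.       1.    ]] [[ 0.8242 -0.3841  0.4161  0.0203]
 [-0.566  -0.5363  0.6261 -0.9553]
 [-0.0174 -0.7515 -0.6595  0.9444]
 [ 0.      0.      0.      1.    ]]
top [[458.0012   0.     319.7201]
 [  0.     458.0012 248.2106]
 [  0.       0.       1.    ]] [[ 0.0222 -0.9806  0.1949  0.3025]
 [-0.9997 -0.0236 -0.0049 -0.1897]
 [ 0.0094 -0.1947 -0.9808  1.3454]
 [ 0.      0.      0.      1.    ]]
{'time_s': 0.1, 'joint_positions': array([ 55.3185,  30.2735,  82.1493,   0.0011,  67.6875, -10.2266]), 'qvel': array([-0.0505, -0.124 , -0.1555,  0.0453, -0.0069,  0.0412]), 'tau': array([ -0.0004, -44.0985, -17.7151,   0.0635,   0.0533,  -0.    ]), 'position': array([0.2583, 0.5684, 0.2217]), 'tcp_rot': array([[-0.9103,  0.414 , -0.0011],
       [ 0.414 ,  0.9103, -0.0016],
       [ 0.0004, -0.0019, -1.    ]]), 'force': array([-0.0683, -0.6241,  0.3843]), 'moment': array([-0.0484, -0.0468,  0.0115]), 'opening': 0.998205842448933}
```

View pics/scene0.png

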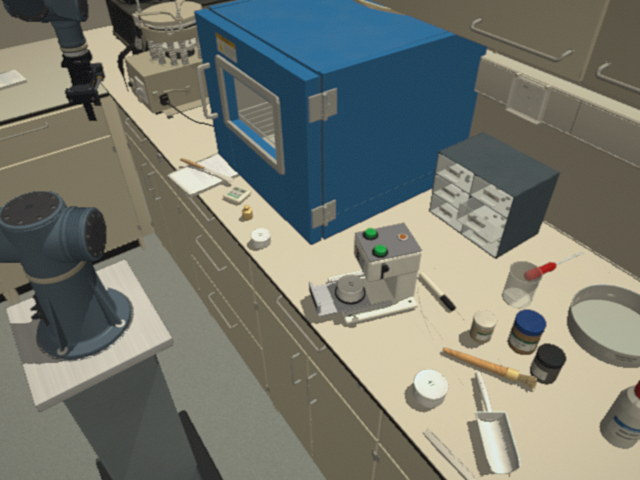

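View pics/top0.png

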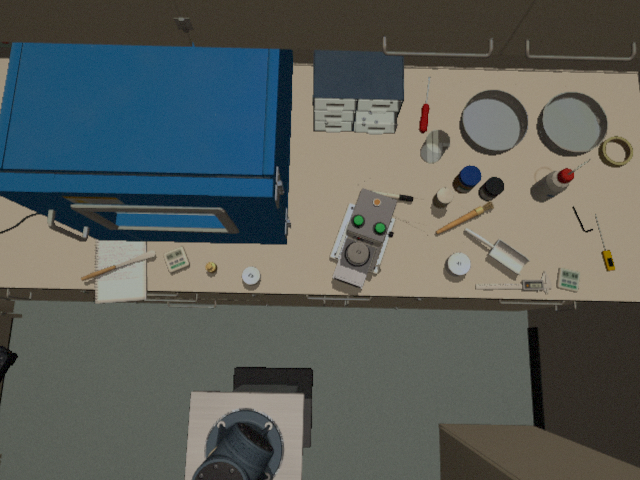

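The scene view shows the press near (365,270), with the green buttons at about (371,233) and (381,251). The top view shows the buttons at (358,220) and (380,228) and the tray front near (349,279). The oven stands to its left. I'll make enlarged crops next.

```bash
cat > h.py <<'E'
import numpy as np, cv2
np.set_printoptions(precision=4,suppress=True)
def load(n):
    d=np.load(n); return d["pixels"],d["intrinsics"],d["extrinsics"]
def onplane(uv,K,T,z):
    r=T[:3,:3]@np.linalg.solve(K,[uv[0],uv[1],1.]); return T[:3,3]+r*(z-T[2,3])/r[2]
def proj(P,K,T):
    p=T[:3,:3].T@(np.atleast_2d(P)-T[:3,3]).T; q=K@p; return (q[:2]/q[2]).T
E
python3 - <<'E'
from h import *
out=[]
for n,(x,y) in (("scene0",(300,215)),("top0",(320,180))):
    px,K,T=load(n+".npz")
    c=cv2.resize(px[y:y+115,x:x+130],None,fx=6,fy=6,interpolation=cv2.INTER_CUBIC)[:, :400*2]
    out.append(cv2.resize(c,None,fx=.66,fy=.66)); cv2.imwrite(f"pics/{n}c.png",c)
    hsv=cv2.cvtColor(px,cv2.COLOR_BGR2HSV)
    m=cv2.inRange(hsv,(50,130,50),(80,255,255)); k,l,st,ce=cv2.connectedComponentsWithStats(m)
    for i in range(1,k):
        if st[i,4]>20: print(n,ce[i],st[i],onplane(ce[i],K,T,.182))
E
```

```text
scene0 [370.2471 233.1647] [365 229  12   9  85] [ 0.6052 -0.2997  0.182 ]
scene0 [379.8411 250.1215] [374 245  13  11 107] [ 0.5867 -0.3553  0.182 ]
top0 [357.9571 219.9429] [354 216   9   9  70] [ 0.6117 -0.2942  0.182 ]
top0 [379.7821 227.4231] [375 223  10  10  78] [ 0.5929 -0.3514  0.182 ]
```

View pics/top0c.png

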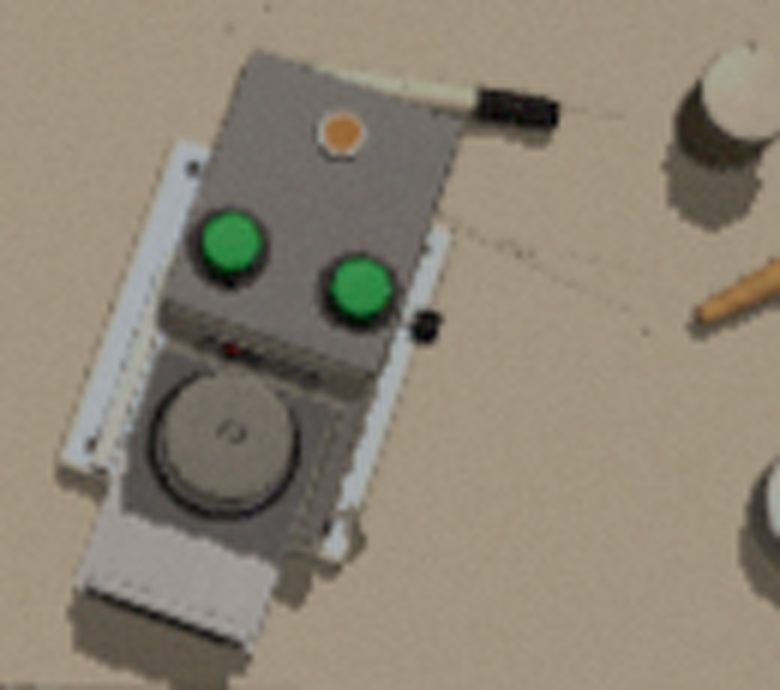

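```bash
cat >> h.py <<'E'
from scipy.spatial.transform import Rotation as Ro
YAW=-18.3
def Rdes(yaw=None):
    a=np.radians(YAW if yaw is None else yaw); c,s=np.cos(a),np.sin(a)
    return np.array([[-c,-s,0],[-s,c,0],[0,0,-1.]])
def press(ox,oy,x,y,z,yaw=None):
    a=np.radians(YAW if yaw is None else yaw); c,s=np.cos(a),np.sin(a)
    return np.array([ox+c*x-s*y, oy+s*x+c*y, z])
def row(s,P,R=None):
    R0=s["tcp_rot"]; R=Rdes() if R is None else R
    return (R0.T@(np.array(P)-s["position"])).round(4), Ro.from_matrix(R0.T@R).as_rotvec().round(4)
E
python3 - <<'E'
from h import *
from rig import telemetry,eyes
px,K,T=load("top0.npz"); ps,Ks,Ts=load("scene0.npz")
print("oven",onplane((240,242),K,T,0),onplane((200,207),K,T,.3), onplane((75,210),K,T,.3))
f=lambda u,v:(320+u/6,180+v/6)
print("plate top front", onplane(f(85,585),K,T,.054),onplane(f(250,645),K,T,.054),"tin",onplane(f(225,440),K,T,.06))
s=telemetry.read_state(); c=eyes.capture("wrist"); print({k:v for k,v in c.items() if k!="pixels"})
for P in ([.24,.35,.25],[.34,.22,.25],[.41,.05,.25],[.41,-.1,.25],[.40,-.2,.25],[.44,-.272,.25]): print(P,*row(s,P))
E
```

```text
oven [0.583  0.0429 0.    ] [0.6027 0.0902 0.3   ] [0.588  0.3831 0.3   ]
plate top front [ 0.4753 -0.2391  0.054 ] [ 0.4486 -0.3173  0.054 ] tin [ 0.5456 -0.3044  0.06  ]
{'intrinsics': array([[371.6483,   0.    , 320.4398],
       [  0.    , 371.6483, 240.9249],
       [  0.    ,   0.    ,   1.    ]]), 'T_tool_cam': array([[ 0.0001, -0.9523, -0.305 ,  0.0835],
       [ 1.    ,  0.    ,  0.0001, -0.0004],
       [-0.0001, -0.305 ,  0.9523, -0.1627],
       [ 0.    ,  0.    ,  0.    ,  1.    ]])}
[0.24, 0.35, 0.25] [-0.0737 -0.2064 -0.028 ] [-0.0019 -0.0005 -0.1074]
[0.34, 0.22, 0.25] [-0.2186 -0.2834 -0.0279] [-0.0019 -0.0005 -0.1074]
[0.41, 0.05, 0.25] [-0.3527 -0.4092 -0.0277] [-0.0019 -0.0005 -0.1074]
[0.41, -0.1, 0.25] [-0.4148 -0.5457 -0.0274] [-0.0019 -0.0005 -0.1074]
[0.4, -0.2, 0.25] [-0.4471 -0.6409 -0.0273] [-0.0019 -0.0005 -0.1074]
[0.44, -0.272, 0.25] [-0.5133 -0.6898 -0.0272] [-0.0019 -0.0005 -0.1074]
```

View pics/scene0c.png

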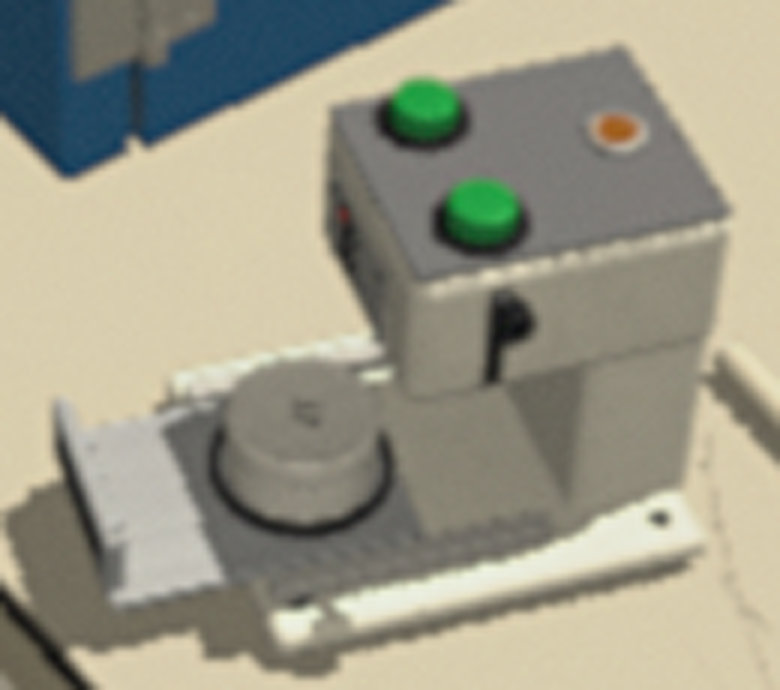

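The crop shows the two buttons at crop (425,105) and (482,208), the upright tray plate at the left, and clear space around the press. The plate middle measures (0.462,-0.278), against (0.459,-0.279) predicted from the buttons, so the two agree. I'll approach by swinging around the base.

Request:
{"fn": "servo_tool", "kwargs": {"targets": [[[-0.02,-0.05,-0.007],[0,0,-0.03]],[[-0.037,-0.1,-0.014],[0,0,-0.06]],[[-0.055,-0.155,-0.02],[0,0,-0.1]],[[-0.074,-0.206,-0.028],[0,0,-0.107]],[[-0.12,-0.23,-0.028],[0,0,-0.107]],[[-0.17,-0.257,-0.028],[0,0,-0.107]],[[-0.219,-0.283,-0.028],[0,0,-0.107]],[[-0.265,-0.325,-0.028],[0,0,-0.107]],[[-0.31,-0.367,-0.028],[0,0,-0.107]],[[-0.353,-0.409,-0.028],[0,0,-0.107]],[[-0.353,-0.409,-0.028],[0,0,-0.107]],[[-0.353,-0.409,-0.028],[0,0,-0.107]]], "gripper": 0.045}}

```text
time_s: 1.65
position: [0.41, 0.0507, 0.2502]
tcp_rot: [[-0.949, 0.316, -0.002], [0.316, 0.949, 0.001], [0.002, 0.0, -1.0]]
force: [-0.9, 0.3, 0.4]
opening: 0.517
```

Request:
{"fn": "servo_tool", "kwargs": {"targets": [[[-0.022,-0.049,0],[0,0,0]],[[-0.043,-0.098,0],[0,0,0]],[[-0.065,-0.147,0],[0,0,0]],[[-0.087,-0.196,0],[0,0,0]],[[-0.108,-0.245,0],[0,0,0]],[[-0.13,-0.294,0],[0,0,0]],[[-0.13,-0.294,0],[0,0,0]],[[-0.13,-0.294,0],[0,0,0]]]}}

```text
time_s: 2.65
position: [0.4415, -0.2669, 0.25]
tcp_rot: [[-0.95, 0.312, -0.002], [0.312, 0.95, 0.002], [0.002, 0.002, -1.0]]
force: [-0.7, 0.6, -1.0]
opening: 0.521
```

```bash
cat >> h.py <<'E'
def fray(uv,K,s,Tc):
    d=np.array([uv[0]-K[0,2],uv[1]-K[1,2]]); r=np.hypot(*d); t=r/K[0,0]
    v=np.array([*(np.sin(t)*d/max(r,1e-9)),np.cos(t)])
    R=s["tcp_rot"]; return R@Tc[:3,3]+s["position"], R@Tc[:3,:3]@v
def fplane(uv,K,s,Tc,z):
    o,v=fray(uv,K,s,Tc); return o+v*(z-o[2])/v[2]
E
python3 - <<'E'
from h import *
from rig import telemetry,eyes
s=telemetry.read_state(); c=eyes.capture("wrist"); px=c["pixels"]; cv2.imwrite("pics/w1.png",px)
print(s["position"],s["opening"])
hsv=cv2.cvtColor(px,cv2.COLOR_BGR2HSV)
m=cv2.inRange(hsv,(50,130,50),(80,255,255)); k,l,st,ce=cv2.connectedComponentsWithStats(m)
for i in range(1,k):
    if st[i,4]>40: print(ce[i],st[i],fplane(ce[i],c["intrinsics"],s,c["T_tool_cam"],.183))
np.savez("w1.npz",T=c["T_tool_cam"],K=c["intrinsics"],**s)
E
```

```text
[ 0.4415 -0.2669  0.25  ] 0.5211543582274663
```

View pics/w1.png

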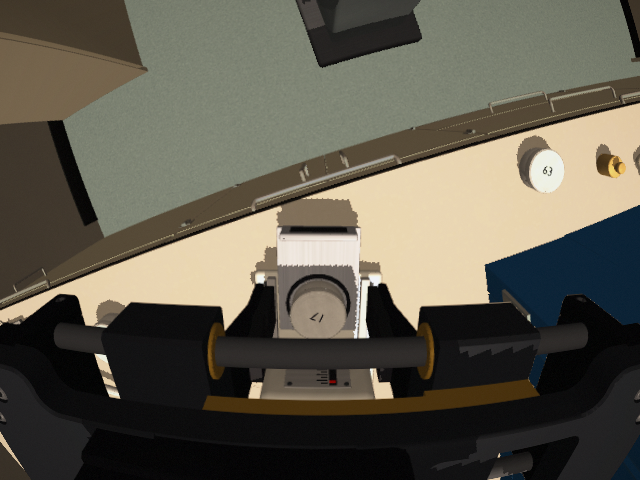

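The wrist picture shows the tray plate centred, with its top front edge from about (279,237) to (358,237). The tin is at (318,310), and the fingers stand either side of it.

Run:
```python
from h import *
d=dict(np.load("w1.npz"))
A,B=[fplane(p,d["K"],d,d["T"],.054) for p in ((279,237),(358,237))]
print(A,B,np.linalg.norm(A-B),(A+B)/2,"tin",fplane((318,312),d["K"],d,d["T"],.06), "yaw",np.degrees(np.arctan2(-(B-A)[0],(B-A)[1])))
# start point of the push in rows
for x,z in ((-.185,.25),(-.185,.035),(-.165,.035),(-.105,.035),(-.100,.035)): print(x,z,*row(d,press(.601,-.323,x,0,z)))
```

```text
[ 0.4537 -0.3152  0.054 ] [ 0.4788 -0.2392  0.054 ] 0.0800928876170567 [ 0.4663 -0.2772  0.054 ] tin [ 0.5444 -0.3036  0.06  ] yaw -18.230784700764264
-0.185 0.25 [ 0.016  -0.0032  0.0001] [ 0.0017 -0.0022  0.0017]
-0.185 0.035 [ 0.0155 -0.0035  0.2151] [ 0.0017 -0.0022  0.0017]
-0.165 0.035 [-0.0045 -0.0036  0.215 ] [ 0.0017 -0.0022  0.0017]
-0.105 0.035 [-0.0645 -0.0037  0.2149] [ 0.0017 -0.0022  0.0017]
-0.1 0.035 [-0.0695 -0.0037  0.2149] [ 0.0017 -0.0022  0.0017]
```

Request:
{"fn": "servo_tool", "kwargs": {"targets": [[[0.014,-0.002,0.03],[0,0,0]],[[0.014,-0.002,0.075],[0,0,0]],[[0.014,-0.002,0.12],[0,0,0]],[[0.014,-0.002,0.16],[0,0,0]],[[0.014,-0.002,0.19],[0,0,0]],[[0.014,-0.002,0.212],[0,0,0]],[[0.014,-0.002,0.212],[0,0,0]],[[0.0,-0.002,0.212],[0,0,0]],[[-0.01,-0.002,0.212],[0,0,0]],[[-0.02,-0.002,0.212],[0,0,0]],[[-0.025,-0.002,0.212],[0,0,0]],[[-0.025,-0.002,0.212],[0,0,0]]], "gripper": 0.035}}

```text
time_s: 4.2
position: [0.4656, -0.2797, 0.0388]
tcp_rot: [[-0.949, 0.314, 0.001], [0.314, 0.949, -0.001], [-0.002, -0.001, -1.0]]
force: [1.6, -0.7, -0.0]
opening: 0.403
```

Request:
{"fn": "servo_tool", "kwargs": {"targets": [[[-0.005,0,0],[0,0,0]],[[-0.01,0,0],[0,0,0]],[[-0.015,0,0],[0,0,0]],[[-0.02,0,0],[0,0,0]],[[-0.025,0,0],[0,0,0]],[[-0.03,0,0],[0,0,0]],[[-0.034,0,0],[0,0,0]],[[-0.038,0,0],[0,0,0]],[[-0.041,0,0],[0,0,0]],[[-0.041,0,0],[0,0,0]]]}}

```text
time_s: 5.45
position: [0.5029, -0.2919, 0.0385]
tcp_rot: [[-0.949, 0.314, -0.002], [0.314, 0.949, 0.001], [0.002, 0.0, -1.0]]
force: [-4.3, -0.6, 0.3]
opening: 0.403
```

Request:
{"fn": "servo_tool", "kwargs": {"targets": [[[-0.002,0,0],[0,0,0]],[[-0.004,0,0],[0,0,0]],[[-0.006,0,0],[0,0,0]],[[-0.006,0,0],[0,0,0]],[[-0.006,0,0],[0,0,0]]]}}

```text
time_s: 6.08
position: [0.5031, -0.2918, 0.0384]
tcp_rot: [[-0.949, 0.314, -0.013], [0.314, 0.95, 0.006], [0.014, 0.002, -1.0]]
force: [-16.2, -0.3, 9.3]
opening: 0.4
```

The tray stopped dead with 16 N. The TCP is 103 mm in front of the ram's axis, which puts the plate at 93 mm, i.e. home. I'll back off, rise and look.

Request:
{"fn": "servo_tool", "kwargs": {"targets": [[[0.01,0,0],[0,0,0]],[[0.03,0,0],[0,0,0]],[[0.03,0,-0.04],[0,0,0]],[[0.03,0,-0.09],[0,0,0]],[[0.03,0,-0.14],[0,0,0]],[[0.03,0,-0.19],[0,0,0]],[[0.03,0,-0.23],[0,0,0]],[[0.03,0,-0.23],[0,0,0]],[[0.03,0,-0.23],[0,0,0]]], "gripper": 0.045}}

```text
time_s: 7.2
position: [0.4812, -0.2843, 0.2682]
tcp_rot: [[-0.949, 0.314, 0.001], [0.314, 0.949, -0.0], [-0.001, 0.0, -1.0]]
force: [0.4, 0.9, -0.3]
opening: 0.52
```

Run:
```python
from h import *
from rig import telemetry,eyes
s=telemetry.read_state(); print(s["position"],s["opening"])
c=eyes.capture("wrist"); a=c["pixels"][190:430,220:420]
t=eyes.capture("top")["pixels"][170:290,300:420]
cv2.imwrite("pics/m2.png",np.hstack([cv2.resize(a,(400,480),interpolation=2),cv2.resize(t,(400,480)[:1]+(480,),interpolation=2)]))
for n,P in (("-103",-.103),("0",0)): 
    for z in (.26,.192): print(n,z,*row(s,press(.601,-.323,P,0,z)))
```

```text
[ 0.4812 -0.2843  0.2682] 0.520019729756053
-103 0.26 [-0.0229  0.0009  0.0082] [ 0.0003  0.0009 -0.0002]
-103 0.192 [-0.0229  0.0009  0.0762] [ 0.0003  0.0009 -0.0002]
0 0.26 [-0.1259  0.0009  0.0083] [ 0.0003  0.0009 -0.0002]
0 0.192 [-0.1259  0.0009  0.0763] [ 0.0003  0.0009 -0.0002]
```

View pics/m2.png

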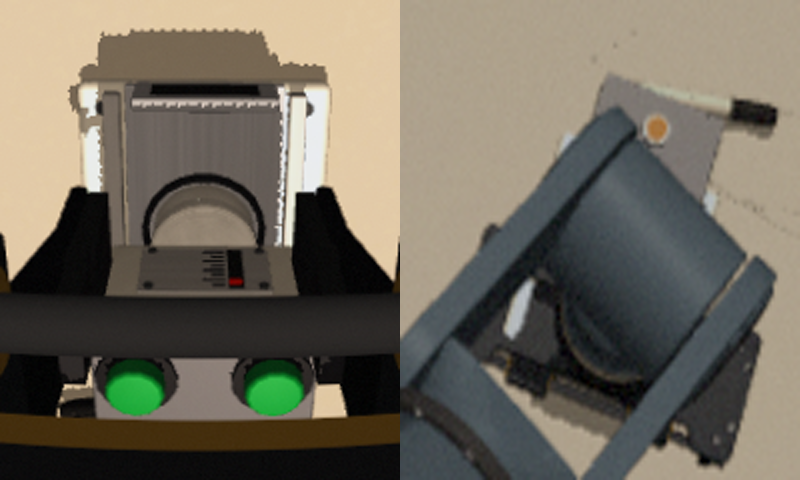

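The tray is home: its plate is at the base's front edge and the tin is under the head. The buttons show in the wrist view at crop (135,395) and (275,395).

Run:
```python
from h import *
from rig import telemetry
s=telemetry.read_state(); d=dict(np.load("w1.npz"))
A,B=[fplane((220+u/2,190+v/2),d["K"],s,d["T"],.184) for u,v in ((134,396),(275,396))]
M=(A+B)/2; print(A,B,np.linalg.norm(A-B),M, np.degrees(np.arctan2(-(B-A)[0],(B-A)[1])))
print(s["tcp_rot"].T@(M-s["position"]))
```

```text
[ 0.5909 -0.3507  0.184 ] [ 0.6099 -0.294   0.184 ] 0.059820131337223185 [ 0.6004 -0.3223  0.184 ] -18.471881226985392
[-0.1261  0.0011  0.0828]
```

Request:
{"fn": "servo_tool", "kwargs": {"targets": [[[-0.03,0.001,0],[0,0,0]],[[-0.065,0.001,0],[0,0,0]],[[-0.1,0.001,0],[0,0,0]],[[-0.126,0.001,0.01],[0,0,0]],[[-0.126,0.001,0.035],[0,0,0]],[[-0.126,0.001,0.06],[0,0,0]],[[-0.126,0.001,0.073],[0,0,0]],[[-0.126,0.001,0.078],[0,0,0]],[[-0.126,0.001,0.078],[0,0,0]],[[-0.126,0.001,0.078],[0,0,0]]]}}

```text
time_s: 8.55
position: [0.6014, -0.3237, 0.1917]
tcp_rot: [[-0.949, 0.314, 0.002], [0.314, 0.949, -0.001], [-0.002, -0.001, -1.0]]
force: [0.1, 0.3, 0.5]
opening: 0.517
```

Run:
```python
from h import *
from rig import telemetry,eyes
s=telemetry.read_state(); print(s["position"],s["opening"],s["force"])
w=eyes.capture("wrist")["pixels"][240:480,220:420]; t=eyes.capture("scene")["pixels"][190:310,310:410]
cv2.imwrite("pics/m3.png",np.hstack([cv2.resize(w,(400,480),interpolation=2),cv2.resize(t,(400,480),interpolation=2)]))
```

```text
[ 0.6014 -0.3237  0.1917] 0.5173616761542685 [0.1218 0.3262 0.5141]
```

View pics/m3.png

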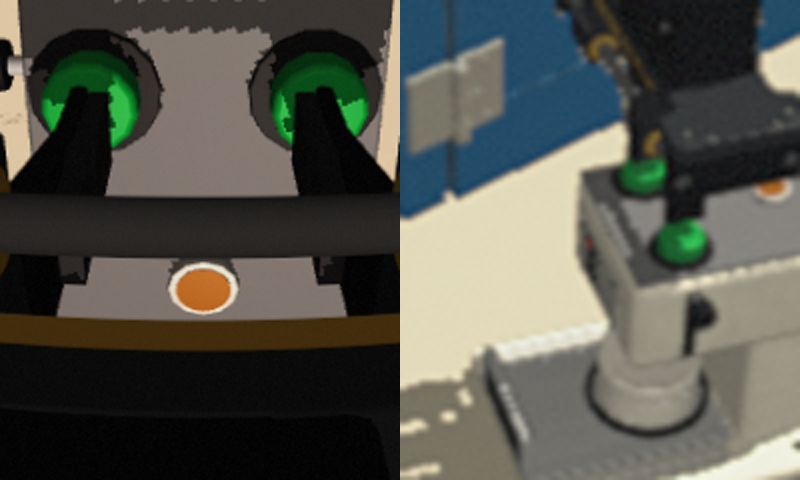

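Both fingertips stand over their green buttons: in the crop the tips are at (90,95) and (312,95), on buttons at (90,100) and (320,100). I'll press now.

Request:
{"fn": "servo_tool", "kwargs": {"targets": [[[0,0,0.004],[0,0,0]],[[0,0,0.008],[0,0,0]],[[0,0,0.011],[0,0,0]],[[0,0,0.014],[0,0,0]],[[0,0,0.016],[0,0,0]],[[0,0,0.018],[0,0,0]],[[0,0,0.018],[0,0,0]],[[0,0,0.018],[0,0,0]]], "gripper": 0.046}}

```text
time_s: 9.65
position: [0.6011, -0.3234, 0.178]
tcp_rot: [[-0.949, 0.314, 0.002], [0.314, 0.949, -0.002], [-0.003, -0.001, -1.0]]
force: [-5.6, 3.6, 21.9]
opening: 0.532
```

Request:
{"fn": "servo_tool", "kwargs": {"targets": [[[0,0,0.001],[0,0,0]],[[0,0,0.001],[0,0,0]],[[0,0,0.001],[0,0,0]],[[0,0,0.001],[0,0,0]],[[0,0,0.001],[0,0,0]],[[0,0,0.001],[0,0,0]],[[0,0,0.001],[0,0,0]],[[0,0,0.001],[0,0,0]],[[0,0,0.001],[0,0,0]],[[0,0,0.001],[0,0,0]],[[0,0,0.001],[0,0,0]],[[0,0,0.001],[0,0,0]]]}}

```text
time_s: 11.15
position: [0.6011, -0.3234, 0.1779]
tcp_rot: [[-0.949, 0.314, 0.002], [0.314, 0.949, -0.002], [-0.003, -0.002, -1.0]]
force: [-6.8, 3.9, 25.8]
opening: 0.524
```

Request:
{"fn": "servo_tool", "kwargs": {"targets": [[[0,0,0],[0,0,0]],[[0,0,0],[0,0,0]],[[0,0,0],[0,0,0]],[[0,0,0],[0,0,0]],[[0,0,0],[0,0,0]],[[0,0,0],[0,0,0]],[[0,0,0],[0,0,0]],[[0,0,0],[0,0,0]],[[0,0,0],[0,0,0]],[[0,0,0],[0,0,0]],[[0,0,0],[0,0,0]],[[0,0,0],[0,0,0]]]}}

```text
time_s: 12.65
position: [0.6011, -0.3234, 0.1779]
tcp_rot: [[-0.949, 0.314, 0.002], [0.314, 0.949, -0.002], [-0.003, -0.002, -1.0]]
force: [-6.4, 5.2, 24.3]
opening: 0.527
```

Request:
{"fn": "servo_tool", "kwargs": {"targets": [[[0,0,0],[0,0,0]],[[0,0,0],[0,0,0]],[[0,0,0],[0,0,0]],[[0,0,0],[0,0,0]],[[0,0,0],[0,0,0]],[[0,0,0],[0,0,0]],[[0,0,0],[0,0,0]],[[0,0,0],[0,0,0]],[[0,0,0],[0,0,0]],[[0,0,0],[0,0,0]],[[0,0,0],[0,0,0]],[[0,0,0],[0,0,0]]]}}

```text
time_s: 14.15
position: [0.6011, -0.3234, 0.1779]
tcp_rot: [[-0.949, 0.314, 0.002], [0.314, 0.949, -0.002], [-0.003, -0.001, -1.0]]
force: [-7.2, 4.4, 24.9]
opening: 0.53
```

Run:
```python
from h import *
from rig import telemetry,eyes
a=eyes.capture("scene")["pixels"][190:310,310:430]
s=telemetry.read_state(); print(s["position"],s["force"],s["time_s"])
cv2.imwrite("pics/m4.png",cv2.resize(a,(600,600),interpolation=2))
```

```text
[ 0.6011 -0.3234  0.1779] [-7.3574  5.0341 24.7341] 14.2
```

View pics/m4.png

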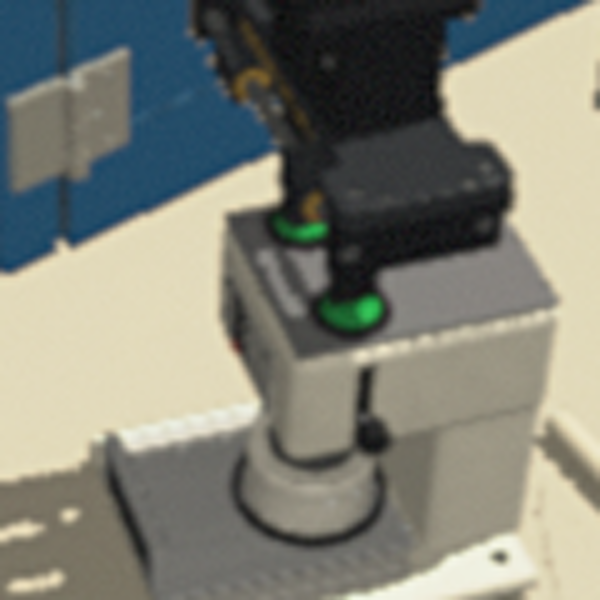

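The buttons are down, and the knob has ridden down to (372,435), from the top of its slot. The foot is on the tin's lid. I'll let go straight up.

Request:
{"fn": "servo_tool", "kwargs": {"targets": [[[0,0,-0.01],[0,0,0]],[[0,0,-0.025],[0,0,0]],[[0,0,-0.05],[0,0,0]],[[0,0,-0.09],[0,0,0]],[[0.04,0,-0.11],[0,0,0]],[[0.09,0,-0.11],[0,0,0]],[[0.13,0,-0.11],[0,0,0]],[[0.13,0,-0.11],[0,0,0]],[[0.13,0,-0.11],[0,0,0]],[[0.13,0,-0.11],[0,0,0]]]}}

```text
time_s: 15.45
position: [0.4786, -0.2831, 0.2815]
tcp_rot: [[-0.949, 0.314, 0.001], [0.314, 0.949, -0.001], [-0.001, -0.0, -1.0]]
force: [-0.2, -1.5, 0.3]
opening: 0.529
```

Run:
```python
from h import *
from rig import telemetry,eyes
a=eyes.capture("scene")["pixels"][210:330,300:420]
s=telemetry.read_state(); print(s["position"],s["force"],s["time_s"])
cv2.imwrite("pics/m5.png",cv2.resize(a,(600,600),interpolation=2))
```

```text
[ 0.4785 -0.283   0.2814] [-0.4645  0.3114  0.4143] 15.5
```

View pics/m5.png

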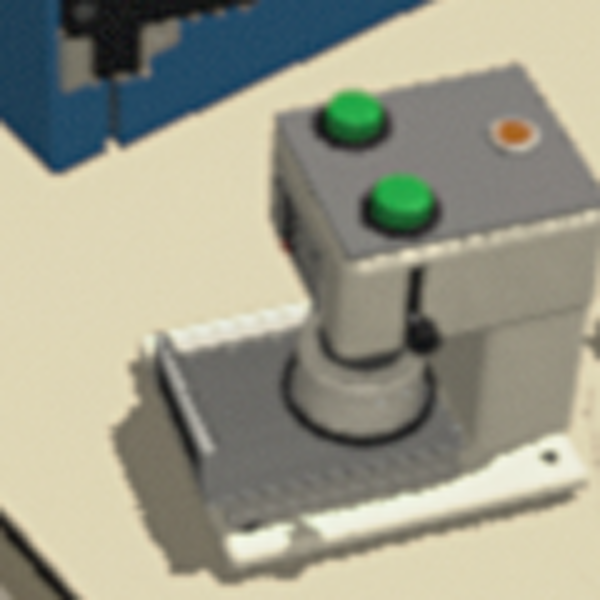

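Both buttons are up again, the knob is low at (425,335), the tin is upright in its ring, the tray is home and the arm is clear. I'm handing in.

```bash
python3 -c "
from rig import order; print(order.hand_in())"
```

```text
the job is handed in; nothing more can be done
None
```

The lid press job is done and handed in at about 15.5 s of the 61 s; the hand-in reports no verdict.

- **Tray:** I pushed it until it hit its stop at 16 N. The tool position then put the plate's front face 93 mm in front of the ram's axis, which is the fully-home position.
- **Buttons:** I pressed both together, one fingertip on each. The fingertips came to rest 178 mm up, 6 mm below the buttons' raised height, and I held them there for about 4.5 s at about 25 N total. A picture just before release showed the knob down and the foot on the lid.
- **Final picture:** After I let go, both buttons were up, the foot was on the lid, the tin was upright in its ring and the tray was still home. The wrist force was about zero and the arm was clear of everything.

**Not fully checked:** I judged the foot's contact from pictures only, because its force on the lid can't be read. I did not look at the bystanders again after the start; the tool crossed the bench at 0.22–0.25 m, well above them, and came down only at the press.

**Disagreement:** My first estimates of the buttons' position from the scene and top cameras differed by about 7 mm. A closer wrist view gave a spacing of 59.8 mm against the stated 60 mm and put them within 2 mm of the top camera's position, so I used that.

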